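Load a picking bin into the bench rack and close its retaining bar

ROBOT

A 6-joint arm with a two-finger parallel gripper is mounted at the origin on the work surface. World frame = base frame: x ahead of the robot, y to its left, z up, the work surface at z = 0. Lengths are in mm, angles in rad, forces in N, time in s.
With the tool pointing down it reaches from about 325 to 925 mm from the base axis. Payload 3.1 kg.
Tool frame: the origin (TCP) lies at the very end of the fingers, on their centre line; the grasp point (between the pads) lies ctrl.grip_point_offset behind it (ctrl.grip_point_offset is the distance from the TCP to the grasp point, in mm); z points along the fingers, y is the line along which they close (so a half turn about z gives the same grasp; the last joint's range is limited). The gripper opens to 85 mm and grips with 20 to 120 N. Pads are 22 mm wide; open, the fingers measure 114 mm over their backs; the gripper's body (76 mm by 85 mm) begins 54 mm behind the grasp point. The pads swing forward as they close: fully open they stand 13 mm farther back than shut.
Start: joints at [1.209, 0.217, 1.613, -0, 1.311, -0.112], TCP at [154.487, 605.618, 231.3] pointing down, gripper open.
Joint ranges: [-2.75, 2.75], [-0.78, 2.1], [0.31, 2.55], [-1.13, 4.27], [0.13, 2.63], [-2.58, 2.58]. Speed limits (rad/s): [2.79, 2.79, 3.14, 3.14, 3.14, 3.14].

INTERFACE

Orientations are given as a rotation vector (axis times angle).
In Python, from workcell import ctrl gives the robot as it stands. The module is installed in compiled form; this text tells all that it offers.
- The arm moves only by the tool apply_moves, never from a script. Its argument "plan" is a list that holds one entry, the list of rows, each a list of 5 numbers: the shift along the tool's x, y, z in mm, then the turn about the tool's z in rad, then the opening, from 0 (shut) to 1 (fully open). In form: [[[x, y, z, twist, jaw], ...]]. A call has 1 to 12 rows; each row is the pose to reach, as a shift and turn from the pose commanded when the call began, along the tool's axes at that moment; what a row does not reach only later rows make up. A row lasts 1/12 s, in which the tool goes at most 41.7 mm and 7.16 degrees, less where a joint would pass 70% of its speed; a pose out of reach is approached as far as the arm can. A call with a gripper value outside its range is refused whole. The fingers move at their own pace and stop on an object; "newtons" is the grip in N (left out, the last holds). Time passes only in rows, so rows that repeat a pose let the fingers close. It gives the time, the measured TCP pose, the force and the opening at its end, in the units of the state.
- ctrl.get_state(): the state, without advancing time (a new reading comes with each control period).
- ctrl.capture(name): name is "scene" or "top" or "wrist"; returns a dict with "frame" (400x640x3 uint8, blue, green, red), "depth" (400x640 float32, mm along the optical axis (not along the pixel's ray), 0 where there is no reading), "fx", "fy", "cx", "cy" (pixels), "R" (3x3) and "t" (3): a world point X has camera coordinates R X + t. Camera axes: x right, y down, z forward; pixel columns grow to the right and rows downward; lengths in mm; the calibration is good to about 2 mm. The wrist camera is an equidistant fisheye: a pixel r from the principal point sees the ray r / f radians off the axis. A picture is of the moment at which its call begins.
- ctrl.sign_off(): hands the job in, once; it reports no verdict.
The state is a dict: "clock": time; "joint_pos": joint angles; "dq": joint speeds; "effort": joint torques, N m; "tcp_pos": TCP position; "tcp_rot": TCP orientation; "ft_force": force on the tool from outside, world axes, zero at the start; "ft_torque": the same for the moment, N m; "opening": finger opening in mm.
Only numpy, scipy, OpenCV 4.12 (cv2) and the standard library are available. Lean on these libraries where they do the work, as an engineer would, in place of code of your own. Each camera call takes 0.05 s, during which the arm holds its last target. There are 200 camera calls.

TASK

Load the loose bin of corner plates, back end first, into the empty lane of the bench bin rack: push the rack's retaining bar fully aside by its upright lug, push the bin home against the back plate, then slide the bar fully closed again across both lanes. Keep the bin upright so that nothing spills, and leave the other bin in the rack, the tape roll and the scanner where they are.

Things in the scene. Friction and masses are not known exactly. Their poses are not given: they have to be found in the camera images.
- bin: the loose picking bin to load, dark grey plastic, 160 long (x), 105 wide (y), 75 high, 0.35 to 0.7 kg, on the bench before the empty lane, up to 40 to one side and 0.3 rad askew. Origin: centre of underside. Open low front at -x, back wall at +x (its corners cut 45 deg by 8). It goes in back end (+x) first, axes parallel to the rack's; home, its origin is at rack x = 82, y = 0.
- bin_front (a point): middle of the bin's front face at z = 19 (bin x = -80): a flat label holder 90 wide, z = 4 to 34, on the low front lip, which is 42 high, outer face at x = -76; lip and holder are 8 thick together. Flat, to push on; with the bin home this face is 2 behind the rack's mouth.
- bin_inside (a point): middle of the bin's inside, 20 above the bench. The inside is 98 wide (y) and 148 long (x), empty above the flat steel plates fixed in its bottom (top 15 above the bench), so fingers can reach in and push a side wall outward. Walls 3.5 thick, 75 high; the sides slope down to the front lip from x = -28 to -67.
- rack: bench bin rack of bare sheet steel, fixed: two lanes side by side, open in front, no floor (bins slide on the bench). Origin: on the bench, centre of the mouth of the EMPTY lane, in the plane of the dividers' front edges; x points into the lanes, y from the empty to the occupied lane, z up. Lanes 115 wide, 162 deep; dividers 4 thick at y = -59.5, 59.5, 178.5, up to z = 80.
- lane_back (a point): middle of the empty lane's back plate, on the bench (rack x = 162, y = 0); plate 83 high. Flanges (z = 80 to 83, from x = 12 back) overhang the lane by 12 on both sides, so bins go in only from the front. Guides of the bar stand before the dividers, out to x = -16, z up to 33, at y = -76 to -57, 57 to 82, 173 to 198; the mouths are clear.
- gate (a joint): travel of the retaining bar along rack +y, m: 0 = closed (end in its keeper), 0.132 = fully aside (empty lane clear, other still closed); starts at 0 to 0.025. Flat steel bar 267 x 6 x 26 high, at rack x = -10 to -4, z = 10 to 36, across both mouths. Stays where left; slides at 2 to 3 N against a stop at each end. Closed, it leaves a bin that is home 6 of play.
- lug (a point): centre of the bar's upright lug, a plain steel tab to push either way or pinch: 8 thick along rack y, 30 wide along rack x, z = 37 to 79. In the rack's frame it is at x = -27, y = -20 + the travel, z = 58. An arm 8 wide at z = 35 to 40 joins it to the bar.
- neighbour: an equal bin of short tubes (up to 34 high), standing in the rack's other lane; to be left alone. Origin: centre of its underside.
- tape_roll: brown roll of packing tape lying on the bench, 104 across, 48 high; origin: centre of its underside. Bystander.
- scanner: black and grey hand scanner lying on its side on the bench, about 100 x 145, 40 high; origin: near its grip. Bystander.

How it is judged:
By the outcome, as a careful person would: the job done as asked, in the order asked, and still so for the second after the job is handed in, with the robot touching nothing.
It also fails if it takes over 66 s, if anything falls off the work surface, if the arm or the gripper's body presses on something with over 40 N, if the wrist force passes 120 N, or if a joint passes its speed limit or range.

## Working session

There is one attempt and no reset: what is moved stays moved. The work goes in short steps, Python scripts to look and compute and a tool call to move; the robot and the scene stay as the last step left them, time stands still between calls to the robot, and variables do not carry over. Pictures are saved under pics/ and viewed, on a budget of 10 in all, crops included, one or two more only if the job needs it, and the job is handed in when it is done.

Besides the shell and the picture viewer there is one more tool, called after "Emit:" by a JSON object that holds its "method" and its "body". apply_moves: Moves the arm, as the interface text tells. Its arguments: {"type":"object","properties":{"plan":{"type":"array","items":{"type":"array","items":{"type":"array","items":{"type":"number"}}}},"newtons":{"type":"number"}},"required":["plan"]}

```bash
mkdir -p pics
cat > h.py <<'E'
import numpy as np, cv2
from workcell import ctrl
def cap(n,f=None):
    c=ctrl.capture(n)
    if f: cv2.imwrite('pics/'+f,c['frame'])
    return c
def cloud(c):  # pinhole cams only: world xyz per pixel
    v,u=np.mgrid[0:400,0:640]; d=c['depth']
    P=np.stack([(u-c['cx'])/c['fx']*d,(v-c['cy'])/c['fy']*d,d],-1)
    W=(P-np.array(c['t']))@np.array(c['R'])
    W[d==0]=np.nan
    return W
E
python3 - <<'E'
from h import *
for n in('top','scene'):
    c=cap(n,n+'1.png'); np.savez(n+'1.npz',**c)
    W=cloud(c); print(n,c['fx'],c['R'],c['t'])
    for v in range(20,400,60): print([tuple(np.nan_to_num(W[v,u],nan=-1).round().astype(int)) for u in range(40,640,100)])
s=ctrl.get_state(); print(s, ctrl.grip_point_offset)
E
```

```text
top 391.0813207113517 [[-0.01477325 -0.9997699  -0.01555283]
 [-0.9853389   0.01720055 -0.1697392 ]
 [ 0.16996766  0.01281721 -0.98536628]] [-18.81305596 612.67226167 975.32926219]
[(np.int64(1623), np.int64(1268), np.int64(-549)), (np.int64(1625), np.int64(812), np.int64(-568)), (np.int64(1624), np.int64(348), np.int64(-584)), (np.int64(1629), np.int64(-120), np.int64(-607)), (np.int64(1621), np.int64(-593), np.int64(-614)), (np.int64(1627), np.int64(-1077), np.int64(-640))]
[(np.int64(1433), np.int64(1392), np.int64(-747)), (np.int64(1418), np.int64(881), np.int64(-741)), (np.int64(1408), np.int64(379), np.int64(-744)), (np.int64(1404), np.int64(-120), np.int64(-759)), (np.int64(1387), np.int64(-615), np.int64(-749)), (np.int64(925), np.int64(-595), np.int64(123))]
[(np.int64(835), np.int64(780), np.int64(1)), (np.int64(829), np.int64(490), np.int64(2)), (np.int64(824), np.int64(202), np.int64(1)), (np.int64(818), np.int64(-83), np.int64(0)), (np.int64(813), np.int64(-367), np.int64(-2)), (np.int64(805), np.int64(-644), np.int64(6))]
[(np.int64(659), np.int64(759), np.int64(4)), (n
[... 3182 characters left out ...]
4), np.int64(702), np.int64(-746))]
{'clock': 0.1, 'joint_pos': array([ 1.20880836e+00,  2.17718257e-01,  1.61479294e+00,  4.76731761e-06,
        1.31131067e+00, -1.12186493e-01]), 'dq': array([-0.00067495, -0.00211125, -0.00461981,  0.00290425, -0.00082958,
       -0.00011689]), 'effort': array([-1.65365847e-03, -3.98077726e+01, -3.04968596e+01, -2.98550540e-04,
        4.27743013e-03, -1.68190820e-05]), 'tcp_pos': array([154.21037703, 604.90685062, 230.06426509]), 'tcp_rot': array([-0.39130372, -3.11659375,  0.00340142]), 'ft_force': array([-0.13743442, -0.24535907,  0.70422692]), 'ft_torque': array([ 0.00510337, -0.06612407,  0.04056026]), 'opening': 85.26471359996665} 18.700000000000003
```

View pics/top1.png

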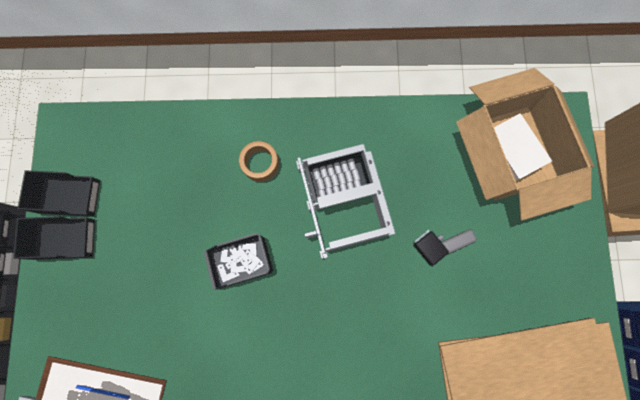

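View pics/scene1.png

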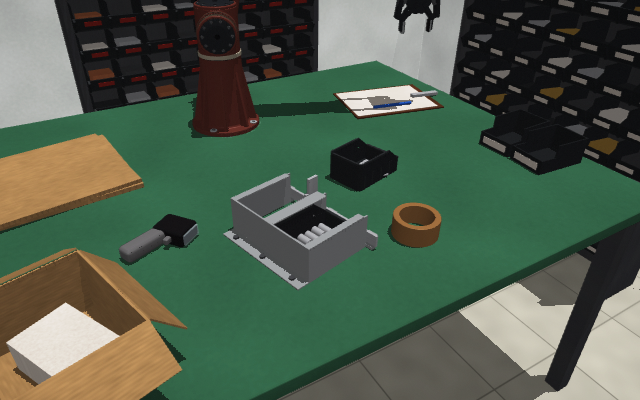

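The top view shows the rack (300–395, 145–255) with its mouth to image left (world +y), the lug at about (310, 235), and the loose bin at about (240, 262) before the empty lane. The tape roll is at (258, 160) and the scanner at (440, 245). The scene view agrees with this layout.

```bash
cat > m.py <<'E'
from h import *
def pts(c,lo,hi,x0,x1,y0,y1):
    W=cloud(c).reshape(-1,3); m=(W[:,2]>lo)&(W[:,2]<hi)&(W[:,0]>x0)&(W[:,0]<x1)&(W[:,1]>y0)&(W[:,1]<y1)
    return W[m]
def clusters(P,cell=4,minn=8):
    o=P[:,:2].min(0)-10; ij=((P[:,:2]-o)/cell).astype(int)
    g=np.zeros(ij.max(0)+4,np.uint8); g[ij[:,0],ij[:,1]]=1
    n,l=cv2.connectedComponents(cv2.dilate(g,np.ones((3,3),np.uint8)))
    k=l[ij[:,0],ij[:,1]]
    return [P[k==i] for i in range(1,n) if (k==i).sum()>=minn]
if __name__=='__main__':
  for n in('top','scene'):
    c=dict(np.load(n+'1.npz'))
    for nm,a in(('rack+lug',(72,92,380,800,-250,90)),('bin',(62,85,350,600,60,330)),('tape',(40,58,550,800,60,260)),('scan',(25,55,350,600,-450,-200))):
      for k in clusters(pts(c,*a)):
        print(n,nm,len(k),k.mean(0).round(1),cv2.minAreaRect(k[:,:2].astype(np.float32)))
E
python3 m.py
python3 - <<'E'
from h import *
a=cv2.imread('pics/top1.png')[130:300,190:410]; a=cv2.resize(a,None,fx=3.5,fy=3.5,interpolation=cv2.INTER_CUBIC); cv2.imwrite('pics/crop1.png',a)
E
```

```text
top rack+lug 1683 [ 643.3 -102.6   82.4] ((640.381591796875, -88.79736328125), (242.75062561035156, 166.38890075683594), 13.940384864807129)
top rack+lug 39 [544.5   0.8  78.8] ((544.4694213867188, 0.6941261291503906), (8.154300689697266, 28.8313045501709), 11.201176643371582)
top bin 297 [490.7 159.1  73.9] ((483.49359130859375, 178.71746826171875), (106.07514953613281, 127.74505615234375), 15.727673530578613)
top tape 553 [750.2 142.2  47.6] ((750.286376953125, 142.31686401367188), (99.50508880615234, 103.12522888183594), 1.065274953842163)
top scan 1120 [ 514.1 -341.8   33.9] ((528.0326538085938, -351.0986022949219), (83.98421478271484, 151.282958984375), 27.49414825439453)
scene rack+lug 2215 [ 667.7 -106.4   81.4] ((642.00439453125, -89.12626647949219), (246.48385620117188, 168.80502319335938), 13.611207962036133)
scene rack+lug 52 [5.49e+02 4.00e-01 7.71e+01] ((547.2020874023438, 1.3812713623046875), (11.007469177246094, 30.78551483154297), 16.761699676513672)
scene bin 519 [495.3 158.1  70.6] ((486.0552673339844, 176.6069793701172), (110.67041778564453, 128.77545166015625), 15.271564483642578)
scene tape 9 [551.7 139.4  49.6] ((552.0233154296875, 140.4519805908203), (13.06969165802002, 3.461113214492798), 86.91284942626953)
scene tape 650 [753.5 139.   47.2] ((751.3069458007812, 142.74551391601562), (96.82626342773438, 103.8953628540039), 0.060635246336460114)
scene scan 1283 [ 524.4 -347.5   33.3] ((532.8574829101562, -350.7662353515625), (86.82528686523438, 153.58639526367188), 27.228282928466797)
```

View pics/crop1.png

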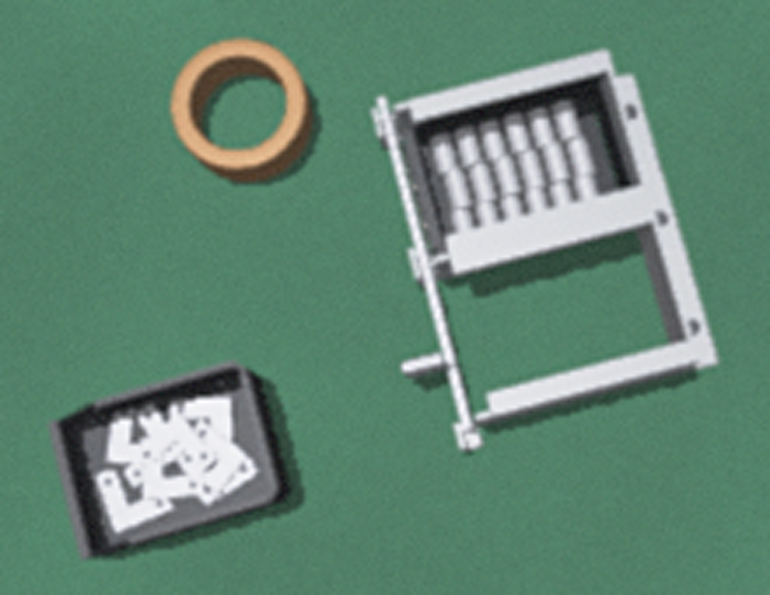

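The bin is about 2° askew and about 29 mm off the lane line, and the bar starts about 8 mm open. I'll head for the lug with the fingers shut, turning tool y onto the rack's x axis on the way.

Emit:
{"method": "apply_moves", "body": {"plan": [[[-15,-15,0,-0.05,0],[-42,-43,0,-0.15,0],[-70,-72,0,-0.25,0],[-98,-100,0,-0.35,0],[-126,-129,0,-0.45,0],[-154,-158,0,-0.49,0],[-182,-186,0,-0.49,0],[-210,-215,0,-0.49,0],[-238,-244,0,-0.49,0],[-266,-273,0,-0.49,0],[-290,-297,0,-0.49,0],[-300,-308,0,-0.49,0]]]}}

```text
clock: 1.1
tcp_pos: [370.3, 229.7, 231.0]
tcp_rot: [-0.371, 3.119, -0.003]
ft_force: [0.8, 0.2, -0.3]
opening: 0.1
```

```bash
cat >> h.py <<'E'
from scipy.spatial.transform import Rotation as Ro
A=np.radians(13.8); O=np.array([563.6,-23.6])
def axes(): return np.array([np.sin(A),-np.cos(A)]),np.array([np.cos(A),np.sin(A)])
def r2w(x,y): X,Y=axes(); return O+x*X+y*Y
def w2r(p): X,Y=axes(); d=np.asarray(p)[...,:2]-O; return np.stack([d@X,d@Y],-1)
def go(p,z,head=None):   # shift and twist in tool axes to reach world p,z, tool-y heading (deg)
    s=ctrl.get_state(); R=Ro.from_rotvec(s['tcp_rot']).as_matrix()
    h=np.degrees(np.arctan2(R[1,1],R[0,1]))
    print('clock %.2f tcp'%s['clock'],s['tcp_pos'].round(1),'rack',w2r(s['tcp_pos']).round(1),'head %.1f'%h,'F',s['ft_force'].round(1),'open %.1f'%s['opening'])
    if p is None: return
    d=R.T@(np.array([*p,z])-s['tcp_pos'])
    print('shift',d.round(1),'twist',0 if head is None else round(np.radians(h-head),3))
E
python3 - <<'E'
from h import *
go(r2w(-27,-52),150,103.8)
go(r2w(-27,-52),50,103.8)
c=cap('wrist','w1.png'); print(c['fx'],c['cx'],c['cy'],c['depth'].min(),c['depth'].max())
E
```

```text
clock 1.10 tcp [370.3 229.7 231. ] rack [-292.1 -127.3] head 103.6 F [ 0.8  0.2 -0.3] open 0.1
shift [ -76.3 -264.7   81.5] twist -0.004
clock 1.10 tcp [370.3 229.7 231. ] rack [-292.1 -127.3] head 103.6 F [ 0.8  0.2 -0.3] open 0.1
shift [ -76.3 -264.5  181.5] twist -0.004
309.70691628693146 321.0301623109389 198.61199503192148 0.0 1422.2522
```

View pics/w1.png

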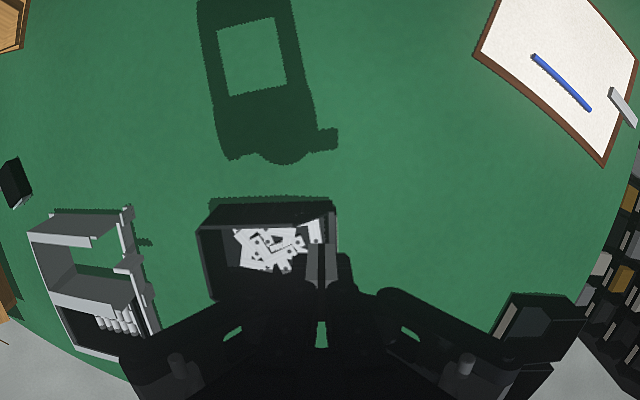

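The fingers show at (320, 270). The bin is below and to the left (195–340, 200–300), and the rack is further left with its lug near (145, 243). The path to the lug stays above the bin.

Emit:
{"method": "apply_moves", "body": {"plan": [[[-10,-33,10,0,0],[-20,-68,20,0,0],[-30,-104,32,0,0],[-40,-140,44,0,0],[-50,-176,56,0,0],[-60,-212,70,0,0],[-70,-244,85,0,0],[-76,-262,105,0,0],[-76,-265,130,0,0],[-76,-265,155,0,0],[-76,-265,173,0,0],[-76,-265,180,0,0]]]}}

```text
clock: 2.15
tcp_pos: [502.8, -5.6, 47.7]
tcp_rot: [0.375, -3.112, -0.003]
ft_force: [-0.8, 0.3, 1.1]
opening: -0.1
```

Run:
```python
from h import *
go(r2w(-27,-52),50,103.8)
c=cap('top','t2.png')
a=cv2.resize(c['frame'][130:300,190:410],None,fx=3.5,fy=3.5,interpolation=cv2.INTER_CUBIC); cv2.imwrite('pics/crop2.png',a)
from m import *
for n,c in(('top',c),('scene',cap('scene'))):
  for k in clusters(pts(c,62,85,350,600,60,330)): print(n,len(k),cv2.minAreaRect(k[:,:2].astype(np.float32)))
```

```text
clock 2.15 tcp [502.8  -5.6  47.7] rack [-32.  -54.8] head 103.7 F [-0.8  0.3  1.1] open -0.1
shift [-2.7 -5.  -2.4] twist -0.001
top 80 ((431.62640380859375, 175.24545288085938), (4.3978071212768555, 110.06905364990234), 15.79251480102539)
top 183 ((525.0506591796875, 177.36546325683594), (146.51979064941406, 65.47590637207031), 74.8559341430664)
scene 529 ((486.2222900390625, 177.1817626953125), (110.2851791381836, 130.3722381591797), 15.909170150756836)
```

View pics/crop2.png

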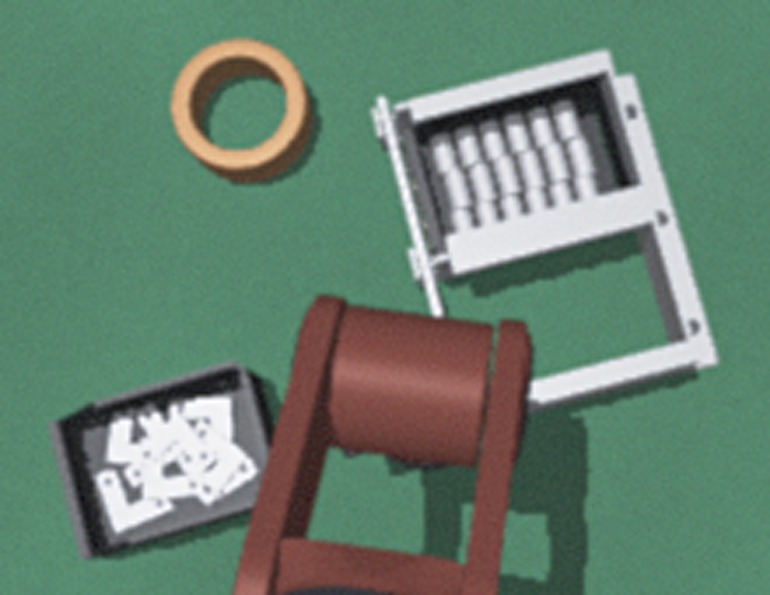

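The arm hides the lug from above. The fingers are on its closed side, so I push at about 12 mm per row.

Emit:
{"method": "apply_moves", "body": {"plan": [[[-6,-5,-2,0,0],[-14,-5,-2,0,0],[-24,-5,-2,0,0],[-36,-5,-2,0,0],[-49,-5,-2,0,0],[-62,-5,-2,0,0],[-76,-5,-2,0,0],[-90,-5,-2,0,0],[-104,-5,-2,0,0],[-118,-5,-2,0,0],[-130,-5,-2,0,0],[-138,-5,-2,0,0]]]}}

```text
clock: 3.25
tcp_pos: [643.2, 22.2, 54.6]
tcp_rot: [-0.377, 3.117, -0.001]
ft_force: [-2.6, -0.7, 2.0]
opening: -0.1
```

Run:
```python
from h import *
from m import *
c=cap('top','t3.png');go(r2w(-27,97),50,103.8)
a=cv2.resize(c['frame'][130:300,190:410],None,fx=3.5,fy=3.5,interpolation=cv2.INTER_CUBIC); cv2.imwrite('pics/crop3.png',a)
for k in clusters(pts(cap('scene'),60,82,500,750,-20,90)): print(len(k),k.mean(0),w2r(k.mean(0)),cv2.minAreaRect(k[:,:2].astype(np.float32)))
```

```text
clock 3.30 tcp [644.7  22.4  54.8] rack [-25.3  89.7] head 103.8 F [ 1.2 -0.3 -0.5] open -0.1
shift [-7.2  1.7  4.9] twist -0.0
23 [625.33498634 -13.64784662  69.71471586] [ 5.06098244 62.32688306] ((624.117919921875, -13.101873397827148), (5.470865726470947, 13.146883010864258), 38.42521286010742)
168 [657.45640586  22.61924396  72.71866927] [-22.49719919 102.17200919] ((650.794189453125, 25.898391723632812), (28.413909912109375, 33.83095932006836), 13.514592170715332)
126 [7.43750408e+02 4.99846643e-01 7.18528139e+01] [ 19.56771244 180.69885629] ((739.7444458007812, 0.04320526123046875), (12.144062042236328, 42.7797737121582), 13.57263469696045)
```

View pics/crop3.png

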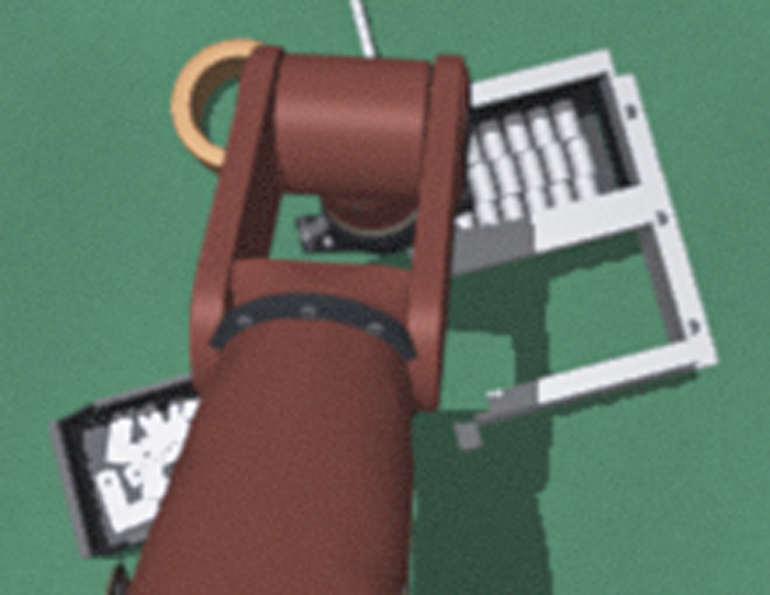

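The bar is moving: its far end now shows at (355, 0), beyond the rack. I ease it on to the stop in small steps.

Emit:
{"method": "apply_moves", "body": {"plan": [[[-2,1,4,0,0],[-4,1,4,0,0],[-5,1,4,0,0],[-6,1,4,0,0],[-7,1,4,0,0],[-8,1,4,0,0],[-8,1,4,0,0]]]}}

```text
clock: 3.93
tcp_pos: [648.1, 24.7, 48.8]
tcp_rot: [0.376, -3.118, -0.001]
ft_force: [-2.8, -0.1, -0.9]
opening: -0.0
```

```bash
python3 -c "
from h import *
go(r2w(-27,97),50,103.8)"
```

```text
clock 3.93 tcp [648.1  24.7  48.8] rack [-26.7  93.6] head 103.8 F [-2.8 -0.1 -0.9] open -0.0
shift [-3.4  0.3 -1.2] twist -0.001
```

Emit:
{"method": "apply_moves", "body": {"plan": [[[-1,0,0,0,0],[-2,0,0,0,0],[-3,0,0,0,0],[-4,0,0,0,0],[-5,0,0,0,0],[-5,0,0,0,0]]]}}

```text
clock: 4.43
tcp_pos: [652.1, 25.4, 49.1]
tcp_rot: [0.376, -3.115, 0.0]
ft_force: [-7.1, -1.3, 2.0]
opening: -0.0
```

```bash
python3 -c "
from h import *
go(r2w(-27,97),50,103.8)"
```

```text
clock 4.43 tcp [652.1  25.4  49.1] rack [-26.5  97.6] head 103.8 F [-7.1 -1.3  2. ] open -0.0
shift [ 0.6  0.5 -0.9] twist -0.0
```

Emit:
{"method": "apply_moves", "body": {"plan": [[[-1,0,0,0,0],[-2,0,0,0,0],[-3,0,0,0,0],[-3,0,0,0,0]]]}}

```text
clock: 4.77
tcp_pos: [651.9, 25.4, 49.1]
tcp_rot: [0.376, -3.107, 0.001]
ft_force: [-13.4, -2.1, 8.0]
opening: -0.1
```

```bash
python3 -c "
from h import *
go(r2w(-27,97),50,103.8)"
```

```text
clock 4.77 tcp [651.9  25.4  49.1] rack [-26.5  97.5] head 103.8 F [-13.4  -2.1   8. ] open -0.1
shift [ 0.5  0.5 -0.9] twist 0.0
```

The force rose to 13 N with no further motion, and the TCP is at rack y = 97.5, where full travel puts it. The bar is fully aside. I back off, rise and compute the lip grasp.

Emit:
{"method": "apply_moves", "body": {"plan": [[[8,0,0,0,0],[16,0,0,0,0],[20,0,-20,0,0],[20,0,-50,0,0],[20,0,-85,0,0.3],[26,20,-110,0,0.6],[38,50,-120,0,0.6],[50,85,-120,0,0.6],[62,120,-120,0,0.6],[72,150,-120,0,0.6],[80,170,-120,0,0.6],[84,178,-120,0,0.6]]]}}

```text
clock: 5.77
tcp_pos: [531.6, 181.9, 170.1]
tcp_rot: [-0.38, 3.116, 0.002]
ft_force: [-0.8, 0.6, -0.1]
opening: 51.2
```

Run:
```python
from h import *
from m import *
c=cap('top'); C=cap('scene')
P=[]
for c_ in (c,C):
  for k in clusters(pts(c_,62,82,380,600,60,300)):
    print(len(k),cv2.minAreaRect(k[:,:2].astype(np.float32)))
  for k in clusters(pts(c_,33,47,400,520,200,330)): print(' lip',len(k),k.mean(0).round(1),cv2.minAreaRect(k[:,:2].astype(np.float32)))
Xb=np.array([np.sin(np.radians(15.7)),-np.cos(np.radians(15.7))])
L=np.array([485.5,177.7])-(18.3+76)*Xb
print('lip',L,w2r(L)); go(L,150,105.7)
k=clusters(pts(c,60,82,500,750,-20,90))
for q in k: print('lug?',len(q),w2r(q.mean(0)).round(1))
```

```text
247 ((486.3993835449219, 168.72848510742188), (106.10987091064453, 106.34027862548828), 15.730330467224121)
528 ((486.2212219238281, 177.8135986328125), (109.4264907836914, 131.76419067382812), 15.471274375915527)
 lip 135 [433.3 245.7  40.4] ((432.46807861328125, 244.9292755126953), (80.56501770019531, 41.760223388671875), 58.24417495727539)
 lip 38 [514.5 267.5  40. ] ((513.7444458007812, 268.2643127441406), (6.059454917907715, 35.92601776123047), 24.597803115844727)
lip [459.98237794 268.48183169] [-308.36694895  -30.95533557]
clock 5.87 tcp [532.4 180.4 169.9] rack [-205.5   18.4] head 103.9 F [0.1 0.1 0.4] open 51.0
shift [ 49.2 103.   19.8] twist -0.031
lug? 13 [ 4.5 58.6]
lug? 53 [-28.8 109.4]
lug? 33 [ 15.6 174.8]
```

Emit:
{"method": "apply_moves", "body": {"plan": [[[16,34,0,-0.03,0.6],[34,72,0,-0.03,0.6],[46,96,0,-0.03,0.6],[49,103,0,-0.03,0.6],[49,103,20,-0.03,0.6],[49,103,50,-0.03,0.6],[49,103,70,-0.03,0.6],[49,103,80,-0.03,0.6],[49,103,80,-0.03,0.6]]]}}

```text
clock: 6.62
tcp_pos: [459.7, 265.8, 86.6]
tcp_rot: [0.42, -3.109, 0.003]
ft_force: [-0.3, -0.1, -0.1]
opening: 51.3
```

Run:
```python
from h import *
c=cap('wrist','w2.png'); C=cap('scene')
b=cv2.resize(C['frame'][60:240,280:480],(640,576))
cv2.imwrite('pics/s2.png',b)
go([460,268.5],22,105.7)
```

```text
clock 6.72 tcp [461.8 267.1  89.8] rack [-306.6  -29.5] head 105.4 F [-0.7  0.7  0.2] open 51.5
shift [ 1.4  1.8 67.7] twist -0.005
```

View pics/w2.png

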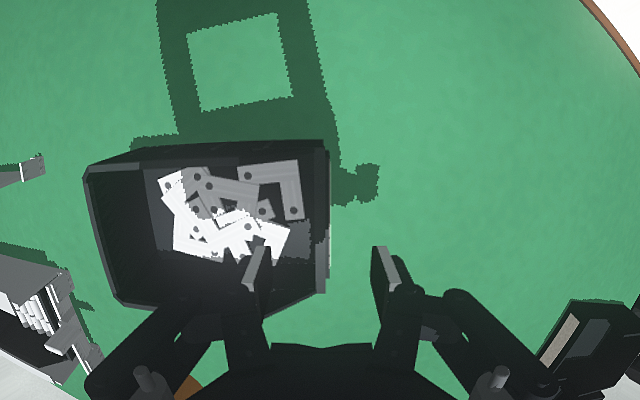

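The fingertips straddle the front lip: inner finger (255, 270), outer finger (385, 265), lip at column 323. I descend and close.

Emit:
{"method": "apply_moves", "body": {"plan": [[[1,2,25,0,0.6],[1,2,48,0,0.6],[1,2,60,0,0.6],[1,2,66,0,0.6],[1,2,67,0,0.6],[1,2,67,0,0.4],[1,2,67,0,0.2],[1,2,67,0,0.05],[1,2,67,0,0],[1,2,67,0,0],[1,2,67,0,0],[1,2,67,0,0]]], "newtons": 30}}

```text
clock: 7.72
tcp_pos: [460.3, 269.6, 23.8]
tcp_rot: [-0.423, 3.11, 0.0]
ft_force: [-0.3, -2.8, 5.5]
opening: 7.1
```

Run:
```python
from h import *
from m import *
C=cap('scene','s3.png')
for k in clusters(pts(C,62,82,380,600,60,300)):
    print(len(k),cv2.minAreaRect(k[:,:2].astype(np.float32)))
go(r2w(-230,0),22,103.8)
```

```text
524 ((484.7613220214844, 179.45162963867188), (111.48341369628906, 130.10263061523438), 15.440499305725098)
100 ((462.80828857421875, 265.1204833984375), (27.449073791503906, 67.71356201171875), 16.64990234375)
clock 7.77 tcp [460.3 269.6  23.8] rack [-309.4  -30.4] head 105.5 F [ 0.5 -2.   6. ] open 7.0
shift [-28.  -80.2   1.9] twist 0.03
```

The lip is gripped at 7 mm. I drag the bin sideways onto the lane line, straighten it and advance part way.

Emit:
{"method": "apply_moves", "body": {"plan": [[[-3,-4,-1,0.005,0],[-7,-10,-1,0.01,0],[-11,-18,-1,0.02,0],[-15,-27,-1,0.03,0],[-19,-37,-1,0.03,0],[-23,-47,-1,0.03,0],[-27,-57,-1,0.03,0],[-29,-67,-1,0.03,0],[-30,-77,-1,0.03,0],[-30,-85,-1,0.03,0],[-30,-88,-1,0.03,0],[-30,-88,-1,0.03,0]]]}}

```text
clock: 8.77
tcp_pos: [512.5, 191.4, 23.8]
tcp_rot: [-0.375, 3.117, -0.001]
ft_force: [1.0, 1.9, 4.8]
opening: 6.9
```

Run:
```python
from h import *
from m import *
C=cap('scene','s4.png'); c=cap('top','t4.png')
for nm,c_ in(('s',C),('t',c)):
  for k in clusters(pts(c_,62,82,380,620,10,260)):
    r=cv2.minAreaRect(k[:,:2].astype(np.float32)); print(nm,len(k),r,w2r(np.array(r[0])).round(1))
  for a in((76,92,480,800,-250,20),):
    for k in clusters(pts(c_,*a)):
      r=cv2.minAreaRect(k[:,:2].astype(np.float32)); print(nm,'rack',len(k),r,w2r(np.array(r[0])).round(1))
go(r2w(-150,0),22,103.8)
cv2.imwrite('pics/crop4.png',cv2.resize(c['frame'][130:300,190:410],None,fx=3.5,fy=3.5,interpolation=cv2.INTER_CUBIC))
```

```text
s 594 ((534.3359985351562, 99.43047332763672), (112.34274291992188, 129.74586486816406), 12.424407005310059) [-126.5    0.9]
s 130 ((515.3511352539062, 192.23251342773438), (26.054691314697266, 82.2352294921875), 8.530508995056152) [-221.1    4.6]
s rack 1909 ((641.890869140625, -88.14493560791016), (246.1078643798828, 169.91587829589844), 14.051462173461914) [81.4 60.6]
s rack 9 ((670.59521484375, 17.572509765625), (4.088407516479492, 9.70184326171875), 88.13575744628906) [-14.5 113.7]
t 287 ((531.86767578125, 102.81256866455078), (106.15204620361328, 128.86325073242188), 13.722139358520508) [-130.3   -0.7]
t 14 ((507.2459716796875, 164.93600463867188), (9.897512435913086, 16.687124252319336), 26.52718162536621) [-196.5   -9.8]
t rack 1602 ((640.622802734375, -89.42779541015625), (242.65626525878906, 164.7306365966797), 13.913254737854004) [82.3 59.1]
clock 8.87 tcp [512.5 191.4  23.8] rack [-221.     1.7] head 103.8 F [-0.1 -1.   4.8] open 7.0
shift [  1.6 -71.    1.9] twist -0.0
```

View pics/crop4.png

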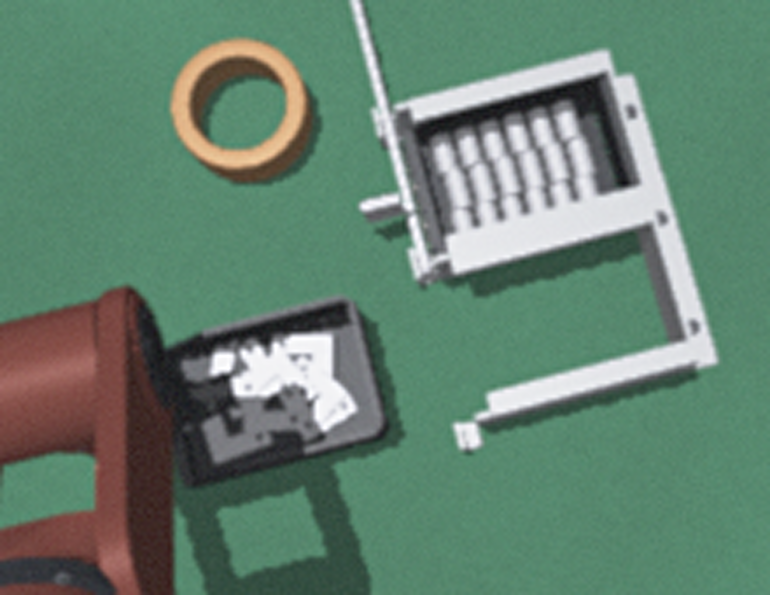

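The bar is clear of the empty lane and the bin is aligned with it to within about 1 mm. I go in.

Emit:
{"method": "apply_moves", "body": {"plan": [[[0,-5,0,0,0],[0,-14,0,0,0],[0,-25,0,0,0],[0,-37,0,0,0],[0,-49,0,0,0],[0,-61,0,0,0],[0,-73,0,0,0],[0,-84,0,0,0],[0,-94,0,0,0],[0,-102,0,0,0],[0,-108,0,0,0],[0,-110,0,0,0]]]}}

```text
clock: 9.87
tcp_pos: [537.5, 86.0, 23.8]
tcp_rot: [0.375, -3.119, -0.003]
ft_force: [-2.2, 6.2, 8.1]
opening: 7.2
```

Run:
```python
from h import *
from m import *
go(r2w(6,1),22,103.8)
C=cap('scene')
for k in clusters(pts(C,62,78,480,620,-80,150)):
    r=cv2.minAreaRect(k[:,:2].astype(np.float32)); print(len(k),r,w2r(np.array(r[0])).round(1))
```

```text
clock 9.87 tcp [537.5  86.   23.8] rack [-112.7    0.8] head 103.7 F [-2.2  6.2  8.1] open 7.2
shift [  -0.4 -118.7    1.6] twist -0.002
385 ((526.7183227539062, -32.23008728027344), (80.68687438964844, 150.42938232421875), 46.90398406982422) [ -0.4 -37.9]
104 ((541.511962890625, 87.01233673095703), (24.001306533813477, 74.68873596191406), 11.340819358825684) [-112.7    4.9]
137 ((603.3079833984375, 31.202442169189453), (6.801377773284912, 87.78971862792969), 13.27134895324707) [-43.7  51.6]
```

Emit:
{"method": "apply_moves", "body": {"plan": [[[0,-6,0,0,0],[0,-15,0,0,0],[0,-25,0,0,0],[0,-35,0,0,0],[0,-45,0,0,0],[0,-55,0,0,0],[0,-65,0,0,0],[0,-75,0,0,0],[0,-85,0,0,0],[0,-94,0,0,0],[0,-100,0,0,0],[0,-104,0,0,0]]]}}

```text
clock: 10.92
tcp_pos: [561.8, -14.5, 23.8]
tcp_rot: [0.375, -3.118, -0.004]
ft_force: [-1.3, 6.7, 8.8]
opening: 6.7
```

Run:
```python
from h import *
go(r2w(6,1),22,103.8)
```

```text
clock 10.92 tcp [561.8 -14.5  23.8] rack [-9.3  0.5] head 103.7 F [-1.3  6.7  8.8] open 6.7
shift [ -0.6 -15.3   1.7] twist -0.001
```

Emit:
{"method": "apply_moves", "body": {"plan": [[[0,-2,0,0,0],[0,-4,0,0,0],[0,-6,0,0,0],[0,-8,0,0,0],[0,-10,0,0,0],[0,-11,0,0,0],[0,-12,0,0,0],[0,-13,0,0,0],[0,-14,0,0,0],[0,-14,0,0,0]]]}}

```text
clock: 11.75
tcp_pos: [564.9, -27.5, 23.8]
tcp_rot: [0.376, -3.118, -0.004]
ft_force: [-2.2, 5.8, 8.1]
opening: 7.2
```

Run:
```python
from h import *
go(r2w(6,1),22,103.8)
```

```text
clock 11.75 tcp [564.9 -27.5  23.8] rack [4.1 0.4] head 103.8 F [-2.2  5.8  8.1] open 7.2
shift [-0.6 -1.9  1.8] twist -0.001
```

Emit:
{"method": "apply_moves", "body": {"plan": [[[0,-1,0,0,0],[0,-2,0,0,0],[0,-3,0,0,0],[0,-4,0,0,0],[0,-4,0,0,0]]]}}

```text
clock: 12.17
tcp_pos: [565.2, -28.8, 23.8]
tcp_rot: [0.374, -3.117, -0.012]
ft_force: [-2.4, 12.8, 11.8]
opening: 7.2
```

Run:
```python
from h import *
go(r2w(6,1),22,103.8)
```

```text
clock 12.17 tcp [565.2 -28.8  23.8] rack [5.5 0.3] head 103.7 F [-2.4 12.8 11.8] open 7.2
shift [-0.7 -0.5  1.8] twist -0.002
```

Emit:
{"method": "apply_moves", "body": {"plan": [[[0,-1,0,0,0],[0,-2,0,0,0],[0,-2,0,0,0]]]}}

```text
clock: 12.42
tcp_pos: [565.2, -28.9, 23.7]
tcp_rot: [0.373, -3.116, -0.017]
ft_force: [-4.3, 18.2, 13.8]
opening: 7.3
```

Run:
```python
from h import *
go(r2w(6,1),22,103.8)
```

```text
clock 12.42 tcp [565.2 -28.9  23.7] rack [5.6 0.3] head 103.7 F [-4.3 18.2 13.8] open 7.3
shift [-0.7 -0.5  1.7] twist -0.003
```

The force rose to 18 N with no motion and the lip is at rack x = 5.6 against an expected 6, so the bin is home. I relax, release and rise.

Emit:
{"method": "apply_moves", "body": {"plan": [[[0,2,0,0,0],[0,4,0,0,0],[0,4,0,0,0.15],[0,4,0,0,0.25],[0,4,0,0,0.3],[0,4,-2,0,0.3],[0,4,-15,0,0.3],[0,4,-35,0,0.3],[0,4,-60,0,0.3],[0,4,-85,0,0.3],[0,4,-105,0,0.3],[0,4,-115,0,0.3]]]}}

```text
clock: 13.42
tcp_pos: [568.2, -31.6, 142.7]
tcp_rot: [-0.375, 3.113, -0.003]
ft_force: [1.2, 0.4, 0.7]
opening: 25.9
```

Run:
```python
from h import *
from m import *
C=cap('scene','s5.png')
for k in clusters(pts(C,34,47,500,640,-70,40)):
    r=cv2.minAreaRect(k[:,:2].astype(np.float32)); print('lip',len(k),r,w2r(np.array(r[0])).round(1))
cv2.imwrite('pics/crop5.png',cv2.resize(C['frame'][130:310,210:450],(800,600),interpolation=cv2.INTER_CUBIC))
go(r2w(-27,145),130,103.8);go(r2w(-27,145),50,103.8)
```

```text
lip 123 ((535.6304931640625, -34.59315490722656), (55.05119705200195, 50.708065032958984), 26.907089233398438) [  4.  -29.8]
lip 79 ((630.7972412109375, -18.739797592163086), (18.021215438842773, 59.50482177734375), 0.5156657695770264) [11.3 66.4]
clock 13.47 tcp [569.  -31.6 143.6] rack [9.1 3.3] head 103.8 F [0.7 0.1 1.5] open 25.8
shift [-141.5   36.3   14.6] twist -0.001
clock 13.47 tcp [569.  -31.6 143.6] rack [9.1 3.3] head 103.8 F [0.7 0.1 1.5] open 25.8
shift [-140.9   36.6   94.6] twist -0.001
```

View pics/crop5.png

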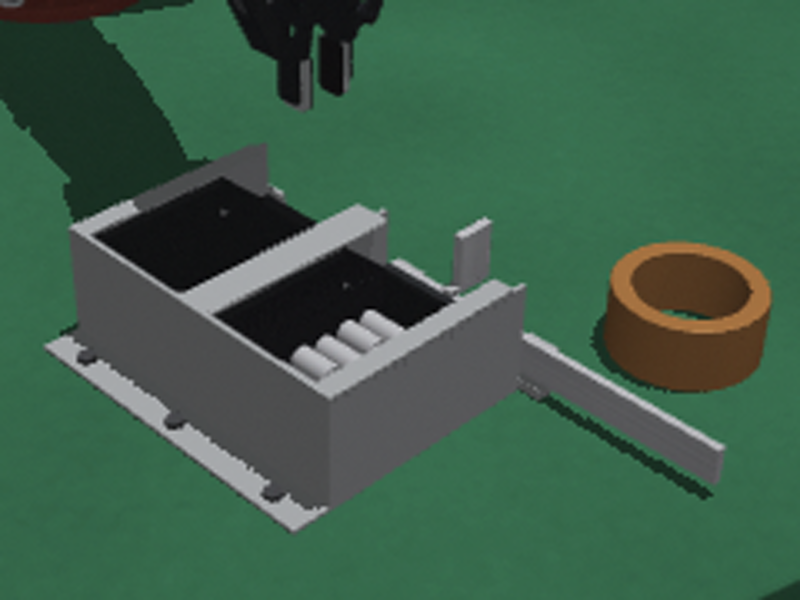

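The bin sits in the empty lane, level and flush with the back plate. The bar is aside with its lug at (470, 250), and the tape roll is undisturbed. Next I go to the far side of the lug and close the bar.

Emit:
{"method": "apply_moves", "body": {"plan": [[[-12,10,0,0,0],[-40,25,0,0,0],[-75,36,0,0,0],[-110,36,0,0,0],[-135,36,0,0,0],[-141,36,10,0,0],[-141,36,30,0,0],[-141,36,55,0,0],[-141,36,78,0,0],[-141,36,91,0,0],[-141,36,94,0,0],[-141,36,94,0,0]]]}}

```text
clock: 14.47
tcp_pos: [692.0, 37.9, 41.4]
tcp_rot: [0.376, -3.114, -0.001]
ft_force: [-0.4, -0.4, 0.1]
opening: 0.1
```

Run:
```python
from h import *
go(r2w(-27,-5.5),50,103.8)
```

```text
clock 14.47 tcp [692.   37.9  41.4] rack [-29.1 139.4] head 103.8 F [-0.4 -0.4  0.1] open 0.1
shift [144.9  -2.2  -7.8] twist -0.001
```

Emit:
{"method": "apply_moves", "body": {"plan": [[[2,-2,-7,0,0],[8,-2,-7,0,0],[18,-2,-7,0,0],[30,-2,-7,0,0],[43,-2,-7,0,0],[56,-2,-7,0,0],[69,-2,-7,0,0],[82,-2,-7,0,0],[95,-2,-7,0,0],[107,-2,-7,0,0],[118,-2,-7,0,0],[126,-2,-7,0,0]]]}}

```text
clock: 15.47
tcp_pos: [574.9, 5.1, 54.8]
tcp_rot: [-0.375, 3.111, -0.003]
ft_force: [3.4, 0.2, 1.6]
opening: 0.1
```

Run:
```python
from h import *
go(r2w(-27,-5.5),50,103.8)
```

```text
clock 15.47 tcp [574.9   5.1  54.8] rack [-25.2  17.8] head 103.7 F [3.4 0.2 1.6] open 0.1
shift [23.4  1.8  4.6] twist -0.001
```

Emit:
{"method": "apply_moves", "body": {"plan": [[[4,1,4,0,0],[8,1,4,0,0],[12,1,4,0,0],[15,1,4,0,0],[17,1,4,0,0],[18,1,4,0,0],[19,1,4,0,0],[20,1,4,0,0],[21,1,4,0,0],[21,1,4,0,0]]]}}

```text
clock: 16.3
tcp_pos: [552.8, 2.0, 47.2]
tcp_rot: [-0.376, 3.117, 0.0]
ft_force: [5.6, 1.1, -1.9]
opening: 0.1
```

Run:
```python
from h import *
go(r2w(-27,-5.5),50,103.8)
```

```text
clock 16.30 tcp [552.8   2.   47.2] rack [-27.5  -4.4] head 103.7 F [ 5.6  1.1 -1.9] open 0.1
shift [ 1.1 -0.5 -2.8] twist -0.001
```

Emit:
{"method": "apply_moves", "body": {"plan": [[[1,0,-1,0,0],[2,0,-1,0,0],[3,0,-1,0,0],[4,0,-1,0,0],[4,0,-1,0,0]]]}}

```text
clock: 16.72
tcp_pos: [552.9, 2.0, 48.6]
tcp_rot: [-0.373, 3.107, 0.001]
ft_force: [14.2, 3.8, -9.2]
opening: -0.0
```

Run:
```python
from h import *
go(r2w(-27,-5.5),50,103.8)
```

```text
clock 16.72 tcp [552.9   2.   48.6] rack [-27.4  -4.3] head 103.7 F [14.2  3.8 -9.2] open -0.0
shift [ 1.2 -0.4 -1.4] twist -0.002
```

The bar is at its closed stop: 14 N with no motion, and the TCP positions at the two stops give 131.8 mm of travel against 132. I retreat and check.

Emit:
{"method": "apply_moves", "body": {"plan": [[[-5,0,0,0,0],[-12,0,0,0,0],[-14,0,-15,0,0],[-14,0,-40,0,0],[-14,0,-75,0,0],[-14,10,-105,0,0],[-14,30,-125,0,0],[-14,65,-135,0,0],[-14,105,-140,0,0],[-14,145,-140,0,0],[-14,175,-140,0,0],[-14,185,-140,0,0]]]}}

```text
clock: 17.72
tcp_pos: [515.0, 187.1, 187.7]
tcp_rot: [0.381, -3.115, -0.002]
ft_force: [0.2, -0.5, -0.4]
opening: 0.0
```

Run:
```python
from h import *
from m import *
C=cap('scene','s6.png'); c=cap('top','t6.png')
for n,q in(('top',c),('scene',C)):
    for nm,a in(('rack+lug',(72,92,480,800,-250,60)),('tape',(40,58,600,800,60,260)),('scan',(25,55,350,600,-450,-200))):
      for k in clusters(pts(q,*a)):
        print(n,nm,len(k),w2r(k.mean(0)).round(1),cv2.minAreaRect(k[:,:2].astype(np.float32)))
a=cv2.resize(c['frame'][130:300,250:410],(560,595),interpolation=cv2.INTER_CUBIC); cv2.imwrite('pics/crop6.png',a)
go(None,0)
```

```text
top rack+lug 1742 [97.7 56. ] ((640.8521728515625, -88.56259155273438), (243.5657501220703, 166.13870239257812), 13.929657936096191)
top rack+lug 38 [-28.5 -21.3] ((536.2496337890625, -1.1917533874511719), (7.795888423919678, 27.448286056518555), 12.318703651428223)
top tape 555 [-116.6  220.8] ((749.6741943359375, 141.92977905273438), (100.13298797607422, 102.5737533569336), 2.1647727489471436)
top scan 1120 [ 297.2 -124.1] ((528.0066528320312, -350.86077880859375), (84.19186401367188, 151.62730407714844), 27.591848373413086)
scene rack+lug 2292 [105.1  76.7] ((642.3108520507812, -88.46250915527344), (246.2132110595703, 170.35794067382812), 13.990931510925293)
scene rack+lug 50 [-25.9 -17.4] ((540.501953125, -2.4812183380126953), (8.113859176635742, 29.459386825561523), 12.107209205627441)
scene tape 653 [-112.6  223. ] ((750.9495849609375, 142.53387451171875), (104.96245574951172, 97.6534652709961), 89.48058319091797)
scene scan 1278 [ 305.1 -115.4] ((531.9284057617188, -351.8740234375), (84.01539611816406, 153.85723876953125), 27.548431396484375)
clock 17.82 tcp [516.1 185.  187.5] rack [-213.9    3.6] head 104.0 F [-0.3 -0.7  0.6] open -0.1
```

View pics/crop6.png

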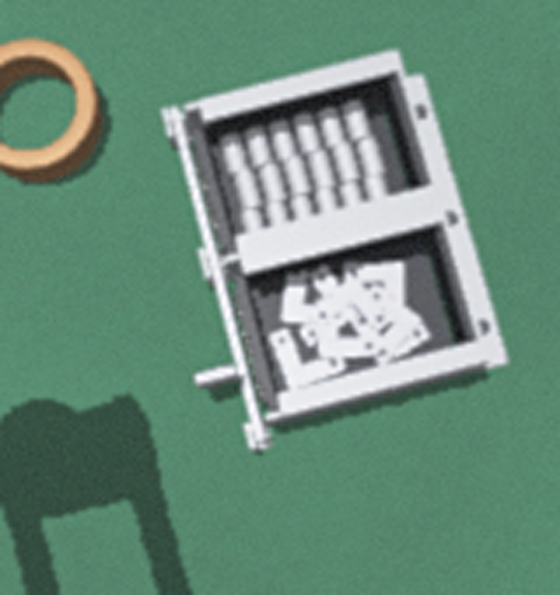

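The final view shows both bins home behind the bar. The bar crosses both mouths from (170, 115) to (260, 435) with its end in the keeper, and the plates and tubes are in place. Handing in.

```bash
python3 -c "
from workcell import ctrl
print(ctrl.sign_off())"
```

```text
the job is handed in; nothing more can be done
None
```

The bin of corner plates is home in the empty lane, the retaining bar is closed across both lanes, and the job is handed in at about 18 s on the clock. I pushed the bar aside by its lug, gripped the bin's front lip, and slid the bin upright along the bench onto the lane line and in against the back plate. Then I let go and pushed the bar closed by the lug.

**Last checks:**
- **Bar:** it came up against its stop at both ends (13–14 N with no motion), and the finger positions there give about 131.8 mm of travel against 132. From above its end is in the keeper. The two cameras put the lug at rack y = -21.3 and -17.4, either side of the -20 expected.
- **Bin:** its lip stopped at rack x = 5.6 against an expected 6, with 18 N of push on the back plate just before release. The plates are all in place.
- **Bystanders:** the tape roll and scanner are within 1–2 mm of where they started, which is camera noise. The other bin looks the same from above; I did not measure it.

No check failed. The two cameras differed by 3–4 mm on the lug and on the bin's position along the lane, so I relied on contact force for the end positions.

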